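Release the cam and advance the mould carriage

ROBOT

A 6-joint arm with a two-finger parallel gripper is mounted at the origin on the work surface. World frame = base frame: x ahead of the robot, y to its left, z up, the work surface at z = 0. Lengths are in m, angles in rad, forces in N, time in s.
With the tool pointing down it reaches from about 0.35 to 0.925 m from the base axis. Payload 6.4 kg.
Tool frame: the origin (TCP) lies at the very end of the fingers, on their centre line; the grasp point (between the pads) lies env.grip_depth behind it (env.grip_depth is the distance from the TCP to the grasp point, in m); z points along the fingers, y is the line along which they close (so a half turn about z gives the same grasp; the last joint's range is limited). The gripper opens to 85 mm and grips with 20 to 120 N. Pads are 22 mm wide; open, the fingers measure 114 mm over their backs; the gripper's body (76 mm by 85 mm) begins 54 mm behind the grasp point. The pads swing forward as they close: fully open they stand 13 mm farther back than shut.
Start: joints at [1.093, 0.245, 1.558, -0, 1.339, -0.174], TCP at [0.194, 0.62, 0.231] pointing down, gripper open.
Joint ranges: [-3.13, 3.13], [-1.02, 2.26], [0.13, 2.54], [-0.95, 4.09], [0.21, 2.88], [-2.74, 2.74]. Speed limits (rad/s): [2.57, 2.57, 3.14, 3.14, 3.14, 3.14].

INTERFACE

Orientations are given as a unit quaternion [w, x, y, z].
In Python, from bench import env gives the robot as it stands.
- The arm moves only by the shell command python3 -m creep 'ROWS' [OPENING] [FORCE]. ROWS is text: rows parted by semicolons, each of 6 numbers parted by spaces: the shift along the tool's x, y, z in units of 0.2 m (1.0 is 0.2 m), then the turn, a rotation vector about the tool's x, y, z in units of 90 degrees (1.0 is 90 degrees). A call has 1 to 20 rows; each row is the pose to reach, as a shift and turn from the pose commanded when the call began, along the tool's axes at that moment; what a row does not reach only later rows make up. A row lasts 1/10 s, in which the tool goes at most 50 mm and 8.59 degrees, less where a joint would pass 70% of its speed; a pose out of reach is approached as far as the arm can. A call with a number of a shift or a turn outside -1 to 1 is refused whole. A call with a gripper value outside its range is refused whole. OPENING is the opening, from 0 (shut) to 1 (fully open), set as the call begins (- or left out, the last holds). The fingers move at their own pace and stop on an object; FORCE is the grip in N (left out, the last holds). Time passes only in rows, so rows that repeat a pose let the fingers close. It gives the time, the measured TCP pose, the force, the opening and the grip force at its end, in the units of the state.
- env.observe(): the state, without advancing time (a new reading comes with each control period).
- env.snapshot(name): name is "scene" or "top" or "wrist"; returns the picture (480x640x3 uint8, red, green, blue); there is no depth.
- env.get_calibration(name): a dict with "fx", "fy", "cx", "cy" (pixels), "dist" ([k1, k2, p1, p2, k3] as OpenCV has them; the pictures are not rectified), "R" (3x3) and "t" (3): a world point X has camera coordinates R X + t; the wrist camera has in their place "mount" (4x4, takes a point from camera to tool coordinates, whose origin is the TCP and whose axes are the flange's). Camera axes: x right, y down, z forward; pixel columns grow to the right and rows downward; lengths in m; the calibration is good to about 2 mm. A picture is of the moment at which its call begins: read the wrist's pose just before it. get_calibration takes no time and is no camera call.
- env.finish_job(): hands the job in; it is judged then, once.
Trained networks look in the newest picture that a camera, given by its name, has taken for a name from the list of things; names that differ only in an ending like _2 or _b are one class to them, and where a whole thing is asked for, a point or a joint stands for the part that bears it (a point fixed in the world has none). Each returns a list of dicts, best first, with "p" (0 to 1); they miss things now and then, are a little off and sometimes report something else, mostly with a low value. They report only what shows in the picture. A call takes as long as a camera call. They do not tell look-alikes from the thing itself.
- env.find_in(camera, target): "xyz" ([x, y, z] in m, in world coordinates, good to about 4 mm: the middle of the surface that is visible of it).
- env.spot_point(camera, target): "xyz" ([x, y, z] in m, in world coordinates, good to about 4 mm: a listed point, or the origin of a listed thing).
The state is a dict: "clock": time; "q": joint angles; "qvel": joint speeds; "effort": joint torques, N m; "tcp_pos": TCP position; "eef_rot": TCP orientation; "contact_force": force on the tool from outside, world axes, zero at the start; "ft_torque": the same for the moment, N m; "width": finger opening in m; "gripper_force": force on a finger pad.
Only numpy, scipy, OpenCV 4.12 (cv2) and the standard library are available. Lean on these libraries where they do the work, as an engineer would, in place of code of your own. Each camera call takes 0.05 s, during which the arm holds its last target. There are 200 camera calls.

TASK

On the glassworker's bench an eccentric cam blocks the small carriage that brings a graphite mould up in front of the torch. With the fingertips, first push the cam's red knob round until the cam is at its low point (knob pointing straight away from the carriage, along the yellow line), and only then push the carriage by its blue upright plate fully forward to its stop. The loose mould must ride along in its tray without being lifted or tipped, and the tools and vessels around must be left where they are.

Things in the scene. Friction and masses are not known exactly. Their poses are not given: they have to be found in the camera images.
- fixture: Fixed grey base plate, 320 x 110, 12 high, with two steel guide rails (tops at 22 high). Origin on the table surface on its centre line, z up. Its +x axis is 'forward', the way the carriage slides; the plate runs from x = -155 to +165. A yellow line is painted on it from x = +121 to +164 along y = 0. The fixture stands at a different place and yaw each time.
- cam_pivot (a point): Vertical axis of the cam, at fixture x = +85, y = 0, 35 above the table.
- cam_knob (a point): Middle of the red upright knob on the cam's lever: a post 18 in diameter, from 38 to 74 above the table, 62 from the pivot; this point is 56 above the table. The lever bar under it is 14 wide, from 31 to 38 above the table, on the high side of the cam. The steel cam disc (64 across, 14 off centre towards the knob, top at 31) reaches 46 from the pivot on the knob side and 18 on the opposite side. The brass hub on the pivot is 20 across, top at 39.
- cam (a joint): Angle of the cam, rad, positive counter-clockwise from above. 0: the knob points straight back at the carriage (high point, carriage blocked). +3.1416 or -3.1416: low point, the knob points straight away from the carriage over the yellow line; either will do. Starts anywhere from -2.0 to 2.0. No stop or click at the low point; it turns on to +-3.8. Stiff: about 4 N at the knob turns it, and it stays where it is left.
- push_plate (a point): Centre of the rear face of the carriage's blue upright plate: plate 64 wide, 7 thick, from 18 to 64 above the table; this point is 45 above the table. Push it towards fixture +x; there is free room above the base plate behind it. The carriage body is 70 long and 56 wide, a tray with rims up to 34 above the table; a brass nose 14 wide, top 28 above the table, sticks out 40 in front of it and is what meets the cam.
- carriage (a joint): Travel of the carriage along fixture +x, m: 0 fully back, 0.075 fully forward against its stop. Starts at 0 to 0.008. With the cam at its high point it is blocked at about 0.048; with the cam at its low point the nose clears the cam by about 1.5 mm at the stop. Friction about 2.5 N; stays where it is left.
- tray (a point): Centre of the carriage tray's floor, 24 above the table; moves with the carriage. The inside is 58 x 52, rim 10 deep (blue plate at the rear).
- mould: Loose black graphite mould, 44 across, 26 high, about 80 g, lying in the tray. Origin at the centre of its underside.
- torch: Fixed bench torch (unlit) beside the fixture on its -y side, brass body, top about 110 high; it comes no nearer than about 130 to the fixture's centre line. Origin under its post.
- brass_paddle: Loose brass-tipped shaping paddle, about 155 long, 26 wide, 18 high, black handle. Origin under its middle. Bystander.
- graphite_paddle: Loose dark graphite paddle with wooden handle, 205 long, 55 wide, 18 high. Origin under its middle. Bystander.
- tweezers: Loose black steel tweezers, 145 long, 25 wide, 8 high. Origin under the middle. Bystander.
- cup: Loose small blue ceramic cup, 60 across, 55 high. Origin under its middle. Bystander.
- rod_jar: Loose glass jar, 74 across, 110 high, with coloured glass rods standing in it up to about 235 high. Origin under its middle. Bystander.
- brush: Loose bench brush, 190 long, 42 wide, 20 high. Origin under its middle. Bystander.
Mind the look-alikes: they are no part of the job. Of the things that look like the mould, the smallest one is meant.

How it is judged:
On the way, in this order (a step that is already met when the one before it is completed fails the run):
1. the cam is turned to its low point with the carriage still back ((value of joint cam between 2.89159 and 3.39159 rad or value of joint cam between -3.39159 and -2.89159 rad) and value of joint carriage below 0.035 m), for 0.2 s.
2. the carriage is pushed fully forward ((value of joint cam between 2.89159 and 3.39159 rad or value of joint cam between -3.39159 and -2.89159 rad) and value of joint carriage above 0.072 m), for 0.2 s.
At the end, for the whole second after the job is handed in: The cam is within 0.25 rad of its low point, the carriage within 3 mm of its forward stop, and the mould lies flat and at rest in the tray (within 12 mm of its centre) (all of step 2 and horizontal distance between mould and tray below 0.012 m and z of mould in the frame of tray below 0.004 m and angle between mould's own z axis and vertical below 0.1 rad and linear speed of mould below 0.02 m/s); the robot touches nothing.
It fails at once if the carriage is pushed forward (past 35 mm of travel) while the cam is not at its low point (value of joint carriage above 0.035 m and not (value of joint cam between 2.79159 and 3.49159 rad or value of joint cam between -3.49159 and -2.79159 rad)).
It fails at once if the mould is lifted or tipped (z of mould in the frame of tray above 0.008 m or angle between mould's own z axis and vertical above 0.3 rad).
It fails at once if a loose tool or vessel is lifted, carried or shoved (over 25 mm) (distance of any of brass_paddle, graphite_paddle, tweezers, cup, rod_jar, brush from where it was at the start of the episode above 0.025 m).
It also fails if it takes over 64 s, if anything falls off the work surface, if the arm or the gripper's body presses on something with over 40 N, if the wrist force passes 120 N, or if a joint passes its speed limit or range.

## Working session

There is one attempt and no reset: what is moved stays moved. The work goes in short steps, Python scripts to look and compute and a shell command to move; the robot and the scene stay as the last step left them, time stands still between calls to the robot, and variables do not carry over. Pictures are saved under pics/ and viewed, at most 10 in all, crops included, and the job is handed in when it is done.

```bash
mkdir -p pics; ls; python3 - <<'E'
from bench import env
import cv2
for c in ("scene","top"):
    im=env.snapshot(c); cv2.imwrite(f"pics/{c}0.png",im[:,:,::-1])
    for n in ("cam_pivot","cam_knob","push_plate","tray","mould","fixture","torch","rod_jar","cup"):
        try: print(c,n,[(round(d["p"],2),[round(float(v),3) for v in d["xyz"]]) for d in env.spot_point(c,n)[:3]])
        except Exception as e: print(c,n,e)
o=env.observe(); print(o["clock"],o["tcp_pos"],o["eef_rot"],env.grip_depth)
E
```

```text
pics
scene cam_pivot [(0.96, [0.55, 0.134, 0.036])]
scene cam_knob [(0.92, [0.613, 0.163, 0.055])]
scene push_plate [(0.7, [0.436, 0.005, -0.001]), (0.63, [0.569, -0.07, 0.047]), (0.34, [0.613, 0.161, 0.057])]
scene tray [(0.91, [0.565, -0.03, 0.027])]
scene mould [(0.89, [0.608, -0.179, -0.002]), (0.74, [0.566, -0.026, 0.025]), (0.63, [0.507, -0.169, -0.001])]
scene fixture [(0.87, [0.564, 0.054, -0.001])]
scene torch [(0.9, [0.777, 0.029, -0.0])]
scene rod_jar [(0.85, [0.585, 0.429, -0.001]), (0.74, [0.437, 0.008, 0.0])]
scene cup [(0.8, [0.742, -0.106, -0.004])]
top cam_pivot [(0.81, [0.55, 0.136, 0.034]), (0.24, [0.683, 0.196, -0.002])]
top cam_knob [(0.72, [0.608, 0.158, 0.058])]
top push_plate [(0.58, [0.567, -0.067, 0.046]), (0.33, [0.608, 0.16, 0.055])]
top tray [(0.78, [0.567, -0.03, 0.023])]
top mould [(0.75, [0.586, 0.43, -0.0]), (0.68, [0.567, -0.031, 0.027]), (0.54, [0.607, -0.185, -0.002])]
top fixture [(0.98, [0.558, 0.055, -0.001]), (0.62, [0.433, 0.007, 0.004])]
top torch [(0.67, [0.779, 0.03, -0.001])]
top rod_jar [(0.96, [0.586, 0.428, 0.001]), (0.54, [0.743, -0.103, -0.0])]
top cup [(0.71, [0.743, -0.101, -0.001])]
1.0 [0.19446048 0.6202406  0.23132962] [7.19202422e-06 1.51333973e-01 9.88482690e-01 1.22519170e-05] 0.0187
```

View pics/top0.png

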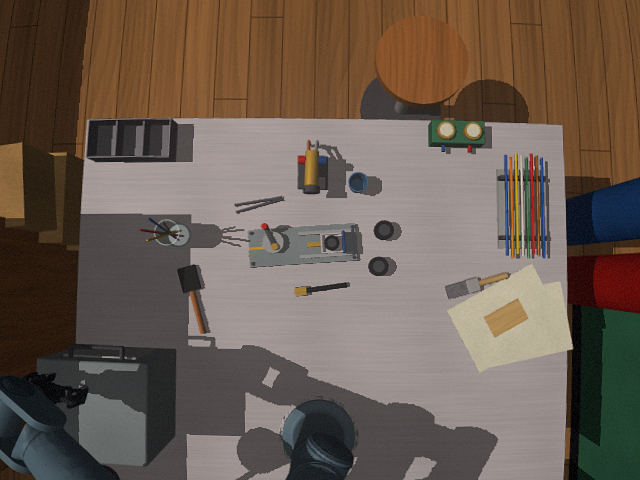

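View pics/scene0.png

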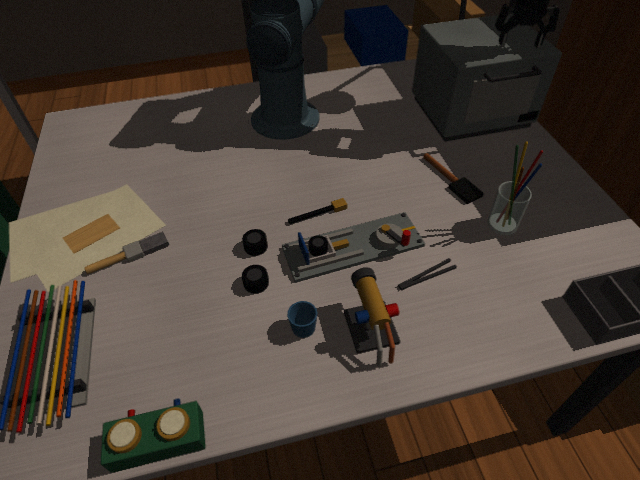

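The top view shows the fixture at (305,245). Its forward direction points left, along world +y at about 95° yaw. The red knob at (266,227) is towards the torch, so cam ≈ +1.87 and it needs about 73° more counter-clockwise.

There are three mould-like things in the scene view: (318,246) in the tray, and (255,242) and (255,278) on the table. The tray one fits, because it is the smallest and lies in the tray. I'll confirm this with a wrist-camera crop once the arm is above it.

```bash
cat > h.py <<'E'
from bench import env
import numpy as np
from scipy.spatial.transform import Rotation as R
def rot(o): return R.from_quat(np.asarray(o["eef_rot"])[[1,2,3,0]])
def go(p,yawx=None):
    "units to reach TCP p with tool x at world angle yawx (deg), tool down"
    o=env.observe(); r=rot(o)
    s=r.inv().apply(np.array(p)-o["tcp_pos"])/0.2
    t=np.zeros(3)
    if yawx is not None:
        a=np.radians(yawx); x=np.array([np.cos(a),np.sin(a),0]); z=np.array([0,0,-1.])
        t=(r.inv()*R.from_matrix(np.c_[x,np.cross(z,x),z])).as_rotvec()/(np.pi/2)
    print(np.round(s,3),np.round(t,3))
E
python3 -m creep '-.25 -.135 0 0 0 0;-.5 -.27 0 0 0 0;-.75 -.405 0 0 0 0;-.95 -.54 0 0 0 0;-.95 -.54 0 0 0 0;-.95 -.54 0 0 0 0' 0
python3 -m creep '-.25 -.135 0 0 0 0;-.5 -.27 0 0 0 0;-.75 -.405 0 0 0 0;-.95 -.54 0 0 0 0;-.95 -.54 0 0 0 0;-.95 -.54 0 0 0 0'
python3 - <<'E'
from h import *
go([0.645,0.139,0.2],149)
E
```

```text
clock: 1.6
tcp_pos: [0.3452, 0.4586, 0.2315]
eef_rot: [0.0, 0.153, 0.988, 0.0]
contact_force: [-0.0, 1.2, -0.1]
width: 0.0001
gripper_force: 0.0
clock: 2.2
tcp_pos: [0.4937, 0.2995, 0.2313]
eef_rot: [0.0, 0.153, 0.988, 0.0]
contact_force: [-0.7, -0.9, -0.4]
width: -0.0001
gripper_force: 0.0
[-0.964 -0.537  0.157] [0.    0.    0.149]
```

```bash
python3 -m creep '-.25 -.135 .04 0 0 .05;-.5 -.27 .08 0 0 .1;-.75 -.405 .12 0 0 .15;-.96 -.54 .157 0 0 .15;-.96 -.54 .157 0 0 .15;-.96 -.54 .157 0 0 .15;-.96 -.54 .157 0 0 .15'
python3 - <<'E'
from h import *
import cv2
im=env.snapshot("wrist"); cv2.imwrite("pics/w1.png",im[:,:,::-1])
for n in ("cam_pivot","cam_knob","push_plate","tray"):
    print(n,[(round(d["p"],2),[round(float(v),3) for v in d["xyz"]]) for d in env.spot_point("wrist",n)[:3]])
go([0.645,0.139,0.046],149)
E
```

```text
clock: 2.9
tcp_pos: [0.6426, 0.1417, 0.1997]
eef_rot: [-0.001, 0.266, 0.964, 0.0]
contact_force: [-0.0, 0.2, -0.6]
width: 0.0003
gripper_force: 0.0
cam_pivot [(0.71, [0.553, 0.135, 0.038])]
cam_knob [(0.96, [0.613, 0.161, 0.054])]
push_plate [(0.9, [0.574, -0.067, 0.046])]
tray []
[-0.016 -0.005  0.772] [0.    0.    0.002]
```

View pics/w1.png

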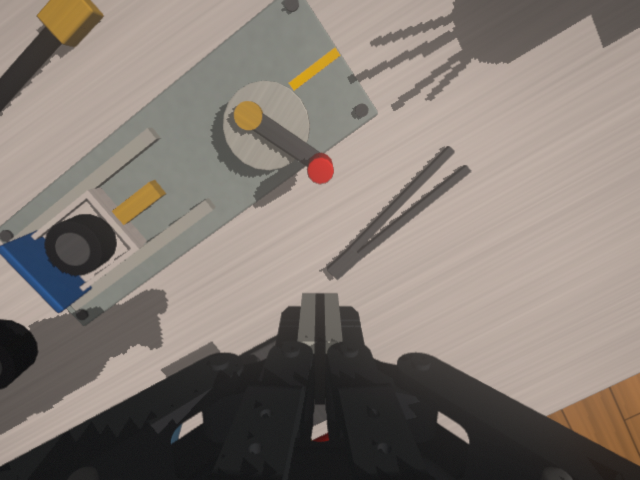

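The wrist view shows the knob at (320,168), straight ahead along tool +x. The pivot hub is at (248,116) and the yellow line at (315,68). The small mould sits in the tray at (82,243), with a bigger look-alike on the table at (10,350). The tweezers at (390,215) lie flat, well below tip height. I'll descend behind the knob.

```bash
python3 -m creep '0 0 .2 0 0 0;0 0 .4 0 0 0;0 0 .6 0 0 0;0 0 .72 0 0 0;0 0 .77 0 0 0;0 0 .77 0 0 0;0 0 .77 0 0 0'
python3 - <<'E'
from h import *
o=env.observe(); print(rot(o).inv().apply(np.array([.612,.161,.056])-o["tcp_pos"]))
E
```

```text
clock: 3.85
tcp_pos: [0.6445, 0.1403, 0.0477]
eef_rot: [0.001, 0.266, 0.964, 0.0]
contact_force: [0.3, -0.2, -0.2]
width: -0.0004
gripper_force: 0.0
[ 0.03844198  0.00107956 -0.00837882]
```

```bash
python3 -m creep '.05 .005 0 0 0 0;.09 .005 0 0 0 0;.12 .025 0 0 0 0;.148 .043 0 0 0 0;.18 .055 0 0 0 0;.21 .062 0 0 0 0;.242 .068 0 0 0 0;.274 .068 0 0 0 0;.306 .068 0 0 0 0;.339 .062 0 0 0 0;.37 .055 0 0 0 0;.4 .043 0 0 0 0;.4 .043 0 0 0 0;.4 .043 0 0 0 0'
python3 - <<'E'
from h import *
import cv2
im=env.snapshot("wrist"); cv2.imwrite("pics/w2.png",im[:,:,::-1])
im=env.snapshot("top"); im2=env.snapshot("scene")
for c in ("top","scene","wrist"):
  for n in ("cam_pivot","cam_knob","push_plate"):
    print(c,n,[(round(d["p"],2),[round(float(v),3) for v in d["xyz"]]) for d in env.spot_point(c,n)[:2]])
E
```

```text
clock: 5.25
tcp_pos: [0.5787, 0.1889, 0.0458]
eef_rot: [-0.0, 0.266, 0.964, 0.0]
contact_force: [1.1, -0.4, 0.6]
width: 0.0001
gripper_force: 0.3
top cam_pivot [(0.88, [0.549, 0.134, 0.033])]
top cam_knob [(0.51, [0.569, -0.066, 0.044])]
top push_plate [(0.82, [0.568, -0.065, 0.048])]
scene cam_pivot [(0.75, [0.549, 0.135, 0.034]), (0.29, [0.562, 0.194, 0.055])]
scene cam_knob [(0.7, [0.565, 0.198, 0.056]), (0.67, [0.587, 0.425, 0.0])]
scene push_plate [(0.67, [0.571, -0.068, 0.045])]
wrist cam_pivot [(0.96, [0.551, 0.132, 0.034])]
wrist cam_knob [(0.76, [0.561, 0.196, 0.056])]
wrist push_plate []
```

View pics/w2.png

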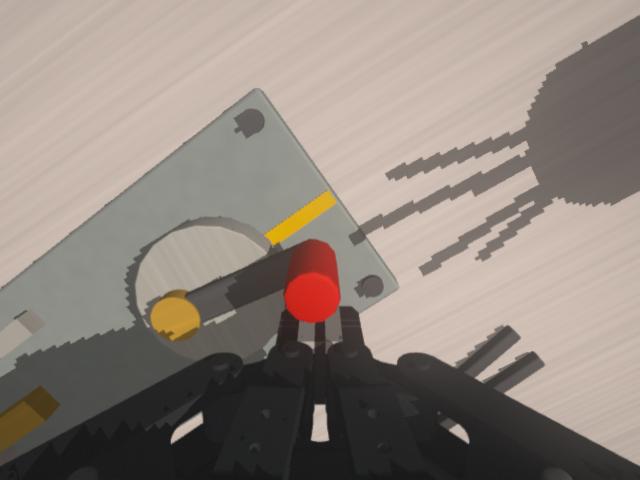

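The knob is at (312,285) in the picture and rests on the finger face, about 17° short of the yellow line at (300,218). I'll push it the rest of the arc.

```bash
python3 -m creep '.022 -.008 0 0 0 0;.043 -.02 0 0 0 0;.064 -.032 0 0 0 0;.083 -.046 0 0 0 0;.083 -.046 0 0 0 0;.083 -.046 0 0 0 0'
python3 - <<'E'
from h import *
import cv2
im=env.snapshot("wrist"); cv2.imwrite("pics/w3.png",im[:,:,::-1])
env.snapshot("top"); env.snapshot("scene")
for c in ("top","scene","wrist"):
  for n in ("cam_pivot","cam_knob"):
    print(c,n,[(round(d["p"],2),[round(float(v),3) for v in d["xyz"]]) for d in env.spot_point(c,n)[:2]])
E
```

```text
clock: 6.45
tcp_pos: [0.5595, 0.1891, 0.046]
eef_rot: [-0.001, 0.266, 0.964, -0.0]
contact_force: [0.1, 0.2, 1.7]
width: 0.0001
gripper_force: 0.5
top cam_pivot [(0.85, [0.549, 0.137, 0.034])]
top cam_knob [(0.3, [0.586, 0.43, 0.001])]
scene cam_pivot [(0.89, [0.553, 0.136, 0.036])]
scene cam_knob [(0.74, [0.541, 0.197, 0.055]), (0.73, [0.568, -0.029, 0.026])]
wrist cam_pivot [(0.9, [0.554, 0.134, 0.034])]
wrist cam_knob [(0.85, [0.54, 0.196, 0.058])]
```

View pics/w3.png

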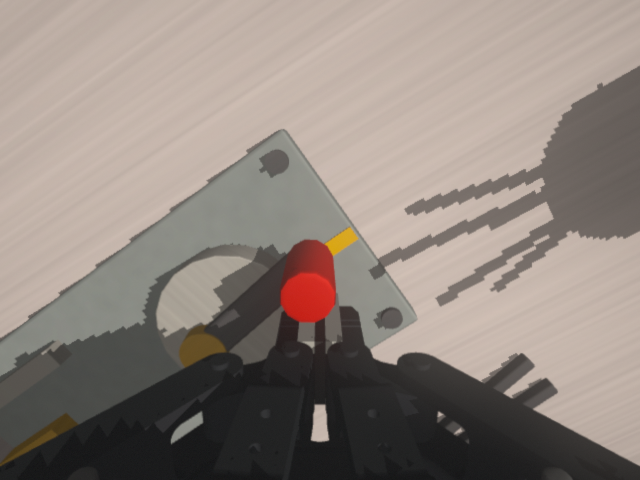

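The knob at (308,298) now covers the yellow line and the lever is in line with it, at about 99° against a 95.5° target, so it is well inside tolerance. I'll back off, rise and go behind the blue plate.

```bash
python3 -m creep '-.05 0 0 0 0 0;-.12 0 0 0 0 0;-.2 0 0 0 0 0;-.2 0 -.2 0 0 0;-.2 0 -.4 0 0 0;-.2 0 -.6 0 0 0;-.2 0 -.7 0 0 0;-.2 0 -.7 0 0 0'
python3 - <<'E'
from h import *
env.snapshot("wrist"); env.snapshot("top"); env.snapshot("scene")
for c in ("top","scene","wrist"):
  for n in ("cam_pivot","cam_knob","push_plate"):
    print(c,n,[(round(d["p"],2),[round(float(v),3) for v in d["xyz"]]) for d in env.spot_point(c,n)[:2]])
print(env.observe()["q"]); go([0.573,-0.110,0.2],95)
E
```

```text
clock: 7.7
tcp_pos: [0.5981, 0.168, 0.1908]
eef_rot: [0.004, 0.267, 0.964, 0.002]
contact_force: [0.3, 0.5, 0.3]
width: -0.0002
gripper_force: 0.0
top cam_pivot []
top cam_knob [(0.73, [0.543, 0.193, 0.055])]
top push_plate []
scene cam_pivot [(0.77, [0.55, 0.134, 0.039]), (0.51, [0.585, 0.427, 0.001])]
scene cam_knob [(0.92, [0.542, 0.195, 0.058])]
scene push_plate []
wrist cam_pivot [(0.59, [0.553, 0.133, 0.035])]
wrist cam_knob [(0.88, [0.541, 0.194, 0.059]), (0.27, [0.565, -0.029, 0.022])]
wrist push_plate [(0.82, [0.569, -0.067, 0.047])]
[ 9.30413837e-02  2.14725776e-01  1.68019874e+00  1.71381299e-06
  1.24719020e+00 -9.38412598e-01]
[-0.624 -1.25  -0.072] [-0.    -0.     0.601]
```

```bash
python3 -m creep '-.12 -.2 0 0 0 .09;-.24 -.4 0 0 0 .18;-.36 -.6 0 0 0 .27;-.48 -.8 0 0 0 .36;-.6 -.95 0 0 0 .45;-.6 -.95 0 0 0 .54;-.6 -.95 0 0 0 .6;-.6 -.95 0 0 0 .6;-.6 -.95 0 0 0 .6'
python3 - <<'E'
from h import *
go([0.573,-0.110,0.1],95); print(env.observe()["q"][5])
E
```

```text
clock: 9.2
tcp_pos: [0.5998, -0.056, 0.1859]
eef_rot: [-0.0, 0.674, 0.739, -0.0]
contact_force: [0.4, -0.1, -0.2]
width: -0.0001
gripper_force: 0.0
[-0.257 -0.158  0.429] [-0.     0.     0.002]
-0.37224960807104246
```

```bash
python3 -m creep '-.1 -.06 0 0 0 0;-.2 -.12 0 0 0 0;-.26 -.16 0 0 0 0;-.26 -.16 .2 0 0 0;-.26 -.16 .43 0 0 0;-.26 -.16 .43 0 0 0;-.26 -.16 .43 0 0 0'
python3 - <<'E'
from h import *
import cv2
im=env.snapshot("wrist"); cv2.imwrite("pics/w4.png",im[:,:,::-1])
for n in ("push_plate","tray"):
    print(n,[(round(d["p"],2),[round(float(v),3) for v in d["xyz"]]) for d in env.spot_point("wrist",n)[:2]])
go([0.573,-0.110,0.036],95)
E
```

```text
clock: 9.9
tcp_pos: [0.5723, -0.1104, 0.1]
eef_rot: [-0.001, 0.675, 0.738, -0.0]
contact_force: [-0.0, -0.3, 0.4]
width: 0.0005
gripper_force: 0.0
push_plate [(0.82, [0.569, -0.07, 0.047])]
tray []
[ 0.008 -0.009  0.335] [0.003 0.002 0.001]
```

View pics/w4.png

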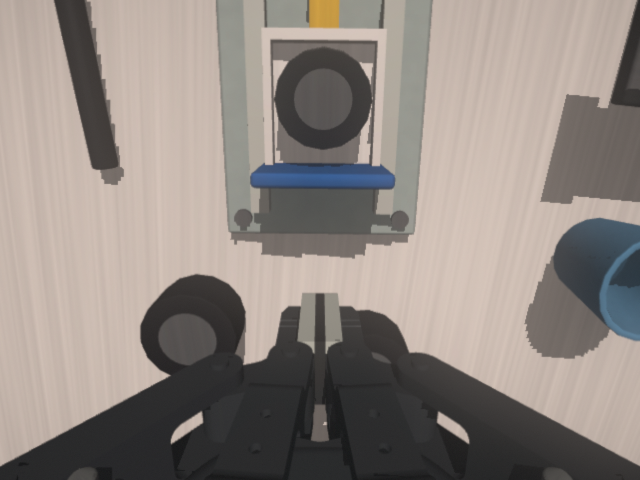

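The wrist view shows the blue plate at (322,177), square to the tool, and the small mould flat in the tray at (323,98). The bigger look-alikes are on the table at (193,325) and (375,340), and the fingers are clear of both. I'll descend and then push.

Travel: the face is about 29 mm ahead of the finger, then up to 75 mm. I'll push in stages.

```bash
python3 -m creep '.01 -.01 .15 0 0 0;.01 -.01 .28 0 0 0;.01 -.01 .335 0 0 0;.01 -.01 .335 0 0 0;.08 -.01 .335 0 0 0;.12 -.01 .335 0 0 0;.14 -.01 .335 0 0 0;.16 -.01 .335 0 0 0;.18 -.01 .335 0 0 0;.2 -.01 .335 0 0 0;.22 -.01 .335 0 0 0;.24 -.01 .335 0 0 0;.24 -.01 .335 0 0 0'
python3 - <<'E'
from h import *
env.snapshot("wrist");env.snapshot("top"); env.snapshot("scene")
for c in ("wrist","top","scene"):
  for n in ("cam_knob","push_plate","tray"):
    print(c,n,[(round(d["p"],2),[round(float(v),3) for v in d["xyz"]]) for d in env.spot_point(c,n)[:2]])
E
```

```text
clock: 11.35
tcp_pos: [0.5663, -0.0626, 0.0329]
eef_rot: [-0.0, 0.675, 0.738, 0.0]
contact_force: [1.1, -0.9, 0.9]
width: -0.0001
gripper_force: 0.5
wrist cam_knob []
wrist push_plate [(0.95, [0.567, -0.053, 0.047])]
wrist tray []
top cam_knob [(0.87, [0.542, 0.194, 0.055]), (0.21, [0.449, -0.466, 0.001])]
top push_plate [(0.52, [0.566, -0.05, 0.044])]
top tray [(0.69, [0.568, -0.016, 0.024])]
scene cam_knob [(0.78, [0.543, 0.197, 0.058]), (0.32, [0.563, -0.011, 0.026])]
scene push_plate [(0.73, [0.573, -0.054, 0.047])]
scene tray [(0.83, [0.567, -0.014, 0.029])]
```

```bash
python3 -m creep '.015 0 0 0 0 0;.03 0 0 0 0 0;.045 0 0 0 0 0;.06 0 0 0 0 0;.075 0 0 0 0 0;.09 0 0 0 0 0;.105 0 0 0 0 0;.12 0 0 0 0 0;.135 0 0 0 0 0;.15 0 0 0 0 0;.165 0 0 0 0 0;.18 0 0 0 0 0;.195 0 0 0 0 0;.21 0 0 0 0 0;.225 0 0 0 0 0;.24 0 0 0 0 0;.25 0 0 0 0 0;.26 0 0 0 0 0;.26 0 0 0 0 0'
python3 -m creep '.01 0 0 0 0 0;.015 0 0 0 0 0;.02 0 0 0 0 0;.02 0 0 0 0 0'
python3 -m creep '.005 0 0 0 0 0;.01 0 0 0 0 0;.01 0 0 0 0 0'
```

```text
clock: 13.85
tcp_pos: [0.5615, -0.011, 0.033]
eef_rot: [-0.0, 0.675, 0.738, -0.0]
contact_force: [0.2, -1.0, -0.3]
width: -0.0001
gripper_force: 0.6
clock: 14.25
tcp_pos: [0.5612, -0.0072, 0.0329]
eef_rot: [-0.0, 0.675, 0.738, -0.0]
contact_force: [0.7, -2.1, 1.6]
width: -0.0
gripper_force: 0.9
clock: 14.55
tcp_pos: [0.5611, -0.0052, 0.0329]
eef_rot: [-0.0, 0.675, 0.738, -0.0]
contact_force: [-0.4, -1.6, 0.6]
width: -0.0001
gripper_force: 1.0
```

```bash
for i in 1; do :; done
python3 -m creep '.005 0 0 0 0 0;.01 0 0 0 0 0;.01 0 0 0 0 0'
python3 -m creep '.005 0 0 0 0 0;.01 0 0 0 0 0;.01 0 0 0 0 0'
python3 -m creep '.005 0 0 0 0 0;.01 0 0 0 0 0;.01 0 0 0 0 0'
python3 - <<'E'
from h import *
env.snapshot("wrist");env.snapshot("top"); env.snapshot("scene")
for c in ("wrist","top","scene"):
  for n in ("cam_knob","push_plate","tray"):
    print(c,n,[(round(d["p"],2),[round(float(v),3) for v in d["xyz"]]) for d in env.spot_point(c,n)[:2]])
E
```

```text
clock: 14.85
tcp_pos: [0.561, -0.0048, 0.0329]
eef_rot: [0.001, 0.675, 0.738, -0.001]
contact_force: [0.2, -9.2, 1.2]
width: 0.0002
gripper_force: 4.5
clock: 15.15
tcp_pos: [0.5611, -0.0047, 0.033]
eef_rot: [0.002, 0.675, 0.738, -0.002]
contact_force: [-0.5, -17.4, -0.3]
width: -0.0
gripper_force: 8.5
clock: 15.45
tcp_pos: [0.5611, -0.0047, 0.0331]
eef_rot: [0.003, 0.674, 0.738, -0.003]
contact_force: [-0.9, -25.8, -0.9]
width: 0.0002
gripper_force: 12.5
wrist cam_knob []
wrist push_plate [(0.64, [0.565, 0.006, 0.045])]
wrist tray []
top cam_knob [(0.93, [0.539, 0.193, 0.054])]
top push_plate []
top tray [(0.38, [0.561, 0.044, 0.023])]
scene cam_knob []
scene push_plate [(0.76, [0.563, 0.008, 0.046])]
scene tray [(0.76, [0.565, 0.044, 0.026])]
```

Force rose to 26 N with the plate no longer moving, so the carriage is at its stop after about 74 mm of travel. The knob hasn't moved. I'll back off gently, rise and check.

```bash
python3 -m creep '-.02 0 0 0 0 0;-.04 0 0 0 0 0;-.1 0 0 0 0 0;-.2 0 0 0 0 0;-.2 0 -.2 0 0 0;-.2 0 -.4 0 0 0;-.2 0 -.6 0 0 0;-.2 0 -.6 0 0 0'
python3 - <<'E'
from h import *
import cv2
im=env.snapshot("wrist"); cv2.imwrite("pics/w5.png",im[:,:,::-1])
env.snapshot("top"); env.snapshot("scene")
for c in ("wrist","top","scene"):
  for n in ("cam_knob","cam_pivot","push_plate","tray","mould"):
    print(c,n,[(round(d["p"],2),[round(float(v),3) for v in d["xyz"]]) for d in env.spot_point(c,n)[:3]])
E
```

```text
clock: 16.85
tcp_pos: [0.5681, -0.0402, 0.1595]
eef_rot: [0.005, 0.675, 0.738, 0.003]
contact_force: [0.2, -0.2, 0.3]
width: 0.0003
gripper_force: 0.0
wrist cam_knob []
wrist cam_pivot []
wrist push_plate [(0.6, [0.564, 0.006, 0.049]), (0.56, [0.561, 0.04, 0.022])]
wrist tray []
wrist mould [(0.56, [0.561, 0.044, 0.022])]
top cam_knob [(0.91, [0.543, 0.196, 0.057])]
top cam_pivot [(0.82, [0.55, 0.139, 0.034])]
top push_plate []
top tray [(0.64, [0.562, 0.046, 0.026]), (0.49, [0.56, 0.043, 0.021])]
top mould [(0.84, [0.609, -0.184, 0.001]), (0.72, [0.498, -0.162, -0.0]), (0.63, [0.558, 0.044, 0.025])]
scene cam_knob [(0.88, [0.544, 0.198, 0.054]), (0.51, [0.567, 0.007, 0.045]), (0.36, [0.449, -0.459, -0.0])]
scene cam_pivot [(0.92, [0.554, 0.135, 0.035])]
scene push_plate [(0.64, [0.566, 0.006, 0.042]), (0.58, [0.561, 0.045, 0.024]), (0.33, [0.686, 0.194, -0.002])]
scene tray [(0.66, [0.562, 0.045, 0.031])]
scene mould [(0.94, [0.503, -0.168, 0.0]), (0.8, [0.561, 0.045, 0.025]), (0.65, [0.608, -0.179, -0.001])]
```

View pics/w5.png

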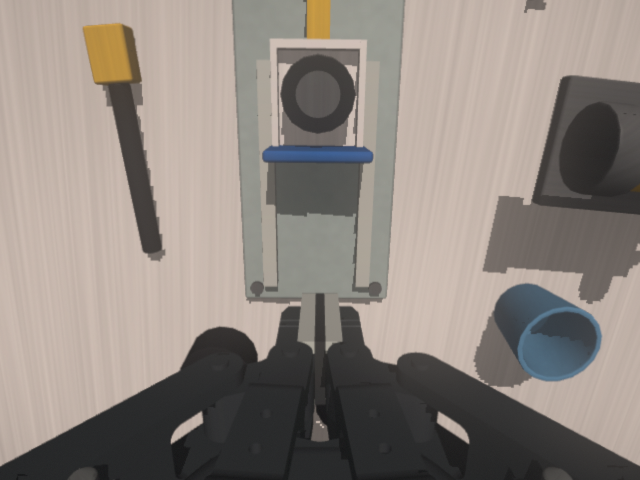

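The wrist view shows the carriage forward, with the blue plate at (318,155) and the mould flat in the tray at (318,94). The knob is still over the yellow line, the bystanders haven't moved, and the arm is clear.

```bash
python3 -c "
from bench import env
print(env.finish_job())"
```

```text
the job is handed in; nothing more can be done
None
```

I turned the cam to its low point, then pushed the carriage to its forward stop with the mould riding flat in the tray; the job is handed in at about 17 s on the robot's clock, no verdict was shown, and I skipped the enlarged look-alike crop because the mould was never reached for.

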